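Fit the splined cog and keyed spacer to the sieve shaker drive

TASK

Slide the splined cog, raised boss upward, onto the splined hub of the sieve shaker's drive, turned so its broad slot meets the hub's broad rib, until it is fully down on the hub's shoulder. Then slide the keyed spacer on above it the same way until it is fully down on the cog, let go, and leave the other things lying on the bench where they are.

Things in the scene. Friction and masses are not known exactly. Their poses are not given: they have to be found in the camera images.
- cog: Steel cog, mm: 93 over 24 teeth, flange 8 thick, raised boss above it, 34 tall in all, 0.4 kg, boss up. Origin: centre of underside, z up. Boss eight-sided, 52 across flats (one faces +x), free from 8 to 34 high: grip across flats. Bore radius 14.2 with five slots out to 20, 72 deg apart: four 7.4 wide, the broad master 12.4, towards +x, dark dot beside it on top.
- spacer: Steel keyed spacer, mm: thick eight-sided collar, no teeth, 24 tall, 52 across flats (one faces +x), 0.16 kg. Origin: centre of underside, z up. Same bore as the cog: radius 14.2, five slots, the broad master slot (12.4 wide) towards +x, a dark dot beside it on top. It lies dot up and goes on dot up.
- hub_seat (a point): Centre of the top of the hub's round shoulder (62 mm across), where the cog's underside comes to rest; z up the hub axis, x towards the broad master rib. Home, the cog's origin is here and the spacer's 34 mm above. The hub turns stiffly (0.5 N m friction) and stays where left. The shoulder top is 10 mm above the drive's top.
- hub_nose (a point): Top centre of the hub, 62 mm above hub_seat, same axes. Hub, in mm above the seat: core 26 across; five ribs 72 deg apart reaching radius 19, up to 51 (four 5 wide, the master 10 wide, each 2 narrower from 51 to 54); core tapers from 26 to 18 across between 54 and 62.
- drive: Grey drive unit fixed to the bench, 200 (x) by 180 (y) by 50 mm high, hub upright in the middle of its top. Origin: centre of its underside. A small idler pinion, 38 mm across and 19 high, stands on the top 78 mm from the hub axis towards +x; it clears the fitted cog.
- plain_cog: Bystander: smaller flat cog, 72 mm over the teeth, 8 mm thick, with a plain 22 mm bore and no boss. Origin: centre of the underside.
- washer: Bystander: steel washer 38 mm across, 5 mm thick, flat on the bench. Origin: centre of the underside.
- brush: Bystander: brush lying on the bench, near the robot.
- driver: Bystander: screwdriver lying on the bench, beyond the parts.
- hammer: Bystander: hammer lying on the bench beyond the drive.
- tin: Bystander: tin 60 mm across and 60 mm tall, standing left of the drive.
- rock1: Bystander: rock specimen about 80 mm across, 44 mm tall, to the right beyond the parts.
- rock2: Bystander: rock specimen about 65 mm across, 35 mm tall, left of the drive.
Not all that is in view belongs to the job. Leave any pink, purple or yellow look-alike of the spacer alone.

How it is judged:
By the outcome, as a careful person would: the job done as asked, in the order asked, and still so for the second after the job is handed in, with the robot touching nothing.
It also fails if it takes over 53 s, if anything falls off the work surface, if the arm or the gripper's body presses on something with over 40 N, if the wrist force passes 120 N, or if a joint passes its speed limit or range.

ROBOT

A 6-joint arm with a two-finger parallel gripper is mounted at the origin on the work surface. World frame = base frame: x ahead of the robot, y to its left, z up, the work surface at z = 0. Lengths are in m, angles in degrees, forces in N, time in s.
With the tool pointing down it reaches from about 0.4 to 0.825 m from the base axis. Payload 7 kg.
Tool frame: the origin (TCP) lies at the very end of the fingers, on their centre line; the grasp point (between the pads) lies 19 mm behind it (ctrl.grasp_offset is the distance from the TCP to the grasp point, in m); z points along the fingers, y is the line along which they close (so a half turn about z gives the same grasp; the last joint's range is limited). The gripper opens to 88 mm and grips with 3 to 60 N. Pads are 19 mm wide; open, the fingers measure 130 mm over their backs; the gripper's body (78 mm by 193 mm) begins 47 mm behind the grasp point.
Start: joints at [-46.977, 20.546, 0.682, 0, -70.136, -16.507], TCP at [0.301, -0.604, 0.227] pointing down, gripper open.
Joint ranges: [-176.03, 176.03], [-82.01, 121.73], [-58.28, 71.71], [-173.87, 95.51], [-174.79, -0.11], [-173.66, 173.66]. Speed limits (degrees/s): [136.94, 136.94, 172.46, 180, 180, 180].

INTERFACE

Orientations are given as [roll, pitch, yaw] about the fixed x, y, z axes, in that order (R = Rz(yaw) Ry(pitch) Rx(roll)).
In Python, from plant import ctrl gives the robot as it stands. The module is installed in compiled form; this text tells all that it offers.
- The arm moves only by the tool jog_arm, never from a script. Its argument "plan" is a list that holds one entry, the list of rows, each a list of 7 numbers: the opening, from 0 (shut) to 1 (fully open), then the shift along the tool's x, y, z in m, then the turn, a rotation vector about the tool's x, y, z in degrees. A call has 1 to 20 rows; each row is the pose to reach, as a shift and turn from the pose commanded when the call began, along the tool's axes at that moment; what a row does not reach only later rows make up. A row lasts 1/8 s, in which the tool goes at most 62.5 mm and 10.7 degrees, less where a joint would pass 70% of its speed; a pose out of reach is approached as far as the arm can. A call with a gripper value outside its range is refused whole. The fingers move at their own pace and stop on an object; the grip force is fixed at half the most. Time passes only in rows, so rows that repeat a pose let the fingers close. It gives the time, the measured TCP pose, the force, the opening and the grip force at its end, in the units of the state.
- ctrl.get_obs(): the state, without advancing time (a new reading comes with each control period).
- ctrl.snapshot(name): name is "side" or "top"; returns a dict with "image" (480x640x3 uint8, red, green, blue), "vertical_fov" (degrees; the focal length in pixels is half the picture's height over the tangent of half this angle, whatever the lens; pixels are square), "cx", "cy" (the principal point, pixels), "k1" (the pictures are not rectified: a ray, as slopes to the right and down, at radius r is drawn at 1 + k1 r^2 times it, then the intrinsics apply), "R" (3x3) and "t" (3): a world point X has camera coordinates R X + t. Camera axes: x right, y down, z forward; pixel columns grow to the right and rows downward; lengths in m; the calibration is good to about 2 mm. A picture is of the moment at which its call begins. There is no depth.
- ctrl.close_job(): hands the job in; it is judged then, once.
The state is a dict: "clock": time; "joint_pos": joint angles; "qvel": joint speeds; "tau": joint torques, N m; "tool_pos": TCP position; "orientation": TCP orientation; "force": force on the tool from outside, world axes, zero at the start; "moment": the same for the moment, N m; "opening": finger opening in m; "gripper_force": force on a finger pad.
Only numpy, scipy, OpenCV 4.12 (cv2) and the standard library are available. Lean on these libraries where they do the work, as an engineer would, in place of code of your own. Each camera call takes 0.05 s, during which the arm holds its last target. There are 200 camera calls.

## Working session

There is one attempt and no reset: what is moved stays moved. The work goes in short steps, Python scripts to look and compute and a tool call to move; the robot and the scene stay as the last step left them, time stands still between calls to the robot, and variables do not carry over. Pictures are saved under pics/ and viewed, at most 10 in all, crops included, and the job is handed in when it is done.

Besides the shell and the picture viewer there is one more tool, called after "Emit:" as name(argument=value, ...) on one line, values as JSON. jog_arm: Moves the arm, as the interface text tells. Its arguments: {"type":"object","properties":{"plan":{"type":"array","items":{"type":"array","items":{"type":"array","items":{"type":"number"}}}}},"required":["plan"]}

```bash
mkdir -p pics; cat > h.py <<'E'
import numpy as np, cv2
from plant import ctrl
def snap(n,f=None):
    s=ctrl.snapshot(n)
    if f: cv2.imwrite('pics/'+f,s['image'][:,:,::-1])
    return s
def K(s):
    f=240/np.tan(np.radians(s['vertical_fov'])/2)
    return np.array([[f,0,s['cx']],[0,f,s['cy']],[0,0,1.]]),np.array([s['k1'],0,0,0.])
def ray(s,p):
    k,d=K(s); u=cv2.undistortPoints(np.array(p,float).reshape(-1,1,2),k,d).reshape(-1,2)
    R=np.array(s['R']);t=np.array(s['t'])
    return -R.T@t, np.c_[u,np.ones(len(u))]@R
def plane(s,p,z):
    c,r=ray(s,p); return c+r*((z-c[2])/r[:,2])[:,None]
def proj(s,X):
    k,d=K(s); return cv2.projectPoints(np.array(X,float).reshape(-1,1,3),cv2.Rodrigues(np.array(s['R']))[0],np.array(s['t'],float),k,d)[0].reshape(-1,2)
E
python3 - <<'E'
from h import *
for n in('top','side'):
    s=snap(n,n+'1.png'); print(n,s['vertical_fov'],s['cx'],s['cy'],s['k1'],(-np.array(s['R']).T@s['t']).round(3))
print(ctrl.get_obs())
E
```

```text
top 56.00554890583899 319.33611054170007 241.18902722951518 -0.054827794210951804 [0.483 0.041 1.214]
side 45.1039544712994 328.2218704896671 231.0095529406882 -0.10461181065646917 [0.187 0.856 0.832]
{'clock': 0.1, 'joint_pos': array([-4.69767682e+01,  2.05885261e+01,  6.37424270e-01, -1.98471295e-02,
       -7.01365557e+01, -1.65068570e+01]), 'qvel': array([-0.03312085,  0.01379249,  0.22006578,  0.07017244, -0.05126228,
       -0.02479183]), 'tau': array([-1.34883878e-03, -5.84162271e+01,  2.93753332e+01,  7.01554388e+00,
        1.01957854e-02, -5.87457703e-05]), 'tool_pos': array([ 0.30113054, -0.60359019,  0.22568411]), 'orientation': array([ 1.79910653e+02, -7.01935546e-03, -1.53490378e+02]), 'force': array([-1.41132827,  0.45429755,  0.6601294 ]), 'moment': array([-0.02466736, -0.01864376, -0.03828312]), 'gripper_force': 0.0, 'opening': 0.0873946194435991}
```

View pics/top1.png

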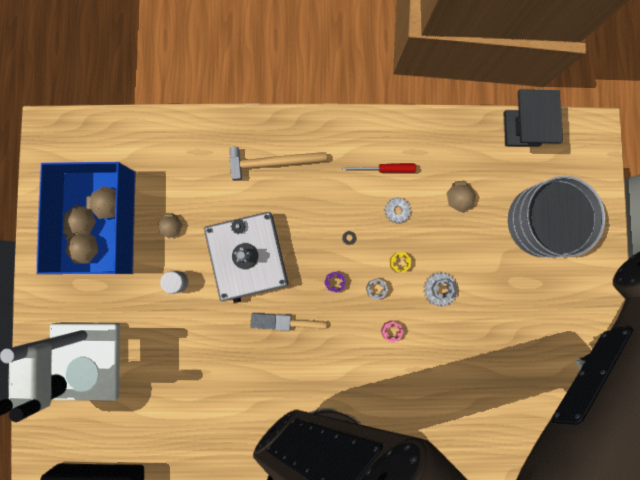

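View pics/side1.png

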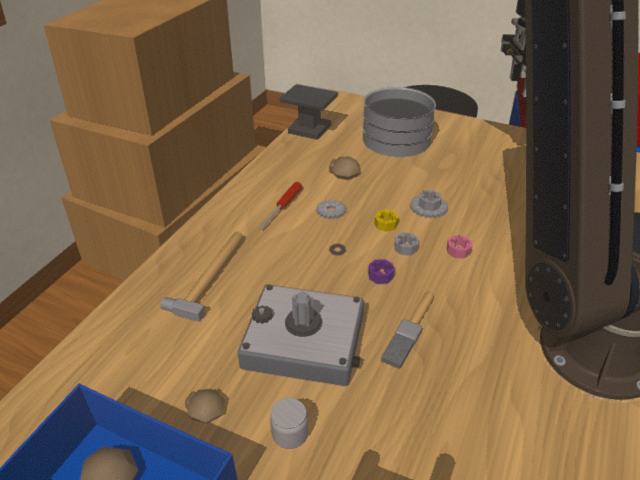

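The top view shows the steel cog with boss at (441,289), the plain cog at (398,210) and the hub at (245,256). There are four collars: steel (377,289), yellow (401,262), purple (336,281) and pink (393,331). The steel grey one is the spacer, since the coloured ones are look-alikes. I'll confirm with one enlarged crop.

```bash
python3 - <<'E'
from h import *
t=cv2.imread('pics/top1.png'); s=cv2.imread('pics/side1.png')
def c(i,u,v,w,n): return cv2.resize(i[v-w:v+w,u-w:u+w],(n,n),interpolation=cv2.INTER_CUBIC)
a=np.hstack([c(t,441,289,24,266),c(t,377,289,20,266),c(t,245,256,24,266)])
b=np.hstack([c(s,429,204,24,266),c(s,406,243,20,266),c(s,302,313,28,266)])
cv2.imwrite('pics/crop1.png',np.vstack([a,b]))
T=snap('top')
print(plane(T,[[441,289]],.034),plane(T,[[377,289]],.024),plane(T,[[245,256]],.06),plane(T,[[245,256]],.122))
E
```

```text
[[ 0.43568279 -0.30186352  0.034     ]] [[ 0.43658231 -0.13423894  0.024     ]] [[0.52357501 0.20777166 0.06      ]] [[0.52138333 0.19882362 0.122     ]]
```

View pics/crop1.png

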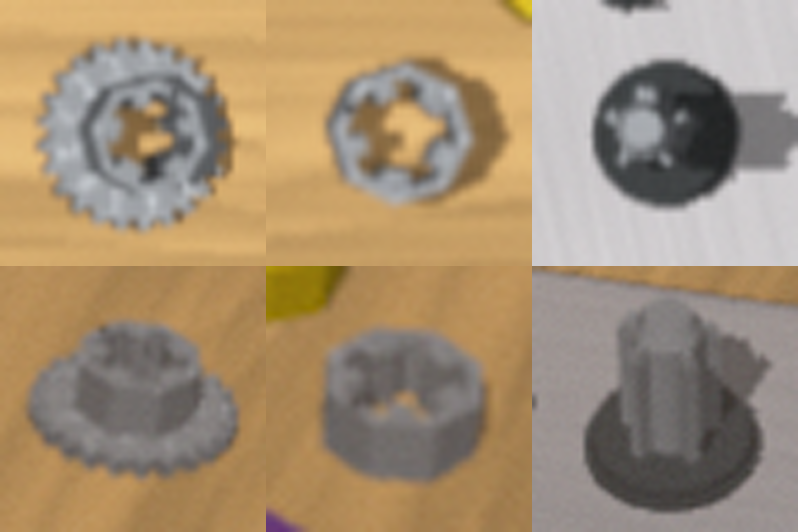

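```bash
cat >> h.py <<'E'
def avg(n,k=6):
    L=[ctrl.snapshot(n) for _ in range(k)]; s=L[0]; s['image']=np.mean([l['image'] for l in L],0).astype(np.float32); return s
def ortho(s,c,z,half=.05,n=260):
    g=np.linspace(-half,half,n)   # row 0 = +x, col 0 = +y
    X,Y=np.meshgrid(c[0]-g,c[1]-g,indexing='ij')
    p=proj(s,np.c_[X.ravel(),Y.ravel(),np.full(n*n,z)]).astype(np.float32).reshape(n,n,2)
    return cv2.remap(s['image'],p[...,0],p[...,1],cv2.INTER_CUBIC)
E
python3 - <<'E'
from h import *
S={n:avg(n) for n in('top','side')}
import pickle; pickle.dump(S,open('s.pkl','wb'))
rows=[]
for n in S:
    o=[ortho(S[n],c,z,.032) for c,z in(((.4357,-.3019),.034),((.4366,-.1342),.024),((.5214,.1988),.111))]
    rows.append(np.hstack([np.clip(q*1.3,0,255).astype(np.uint8) for q in o]))
im=np.vstack(rows)[:,:,::-1].copy()
for j in range(3):
  for i in range(2):
    cv2.drawMarker(im,(130+260*j,130+260*i),(0,0,255),0,8)
cv2.imwrite('pics/orth.png',im)
E
```

```text
(no output)
```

View pics/orth.png

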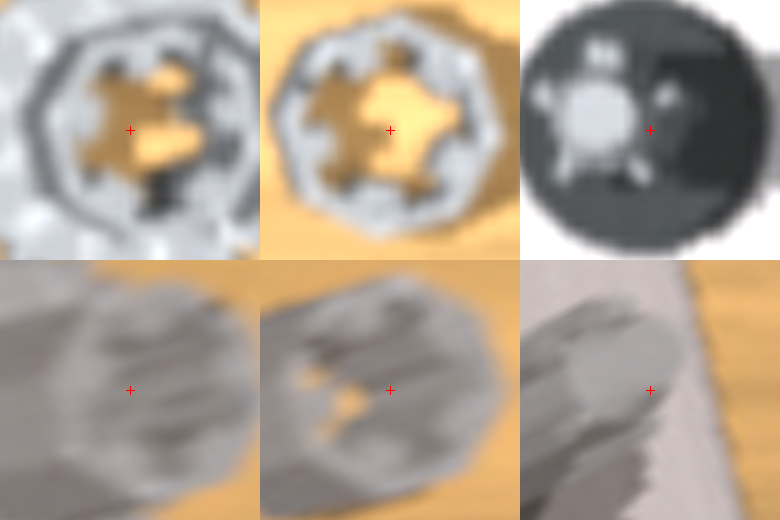

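```bash
python3 - <<'E'
from h import *
import pickle; S=pickle.load(open('s.pkl','rb'))['top']
# hub ribs
c=np.array([.5249,.2104]); o=ortho(S,c,.111,.032,320); g=o.mean(2)
m=(g>105).astype(np.uint8); n,l,st,ce=cv2.connectedComponentsWithStats(m)
for i in range(1,n):
    d=(159.5-ce[i][::-1])*.2; 
    if 8<np.hypot(*d)<24: print('rib',st[i,4],d.round(1),np.degrees(np.arctan2(d[1],d[0])).round(1))
ims=[];strips=[]
for c,z in(((.4364,-.3063),.034),((.4378,-.1332),.024),((.5249,.2104),.111)):
    o=np.clip(ortho(S,c,z,.032,260)*1.3,0,255).astype(np.uint8)[:,:,::-1]; 
    g=o.astype(float)
    A=np.radians(np.arange(0,360,6)); k=260/.064
    pr=np.mean([cv2.remap(g.astype(np.float32).mean(2),(129.5-k*r*np.sin(A)).astype(np.float32)[None],(129.5-k*r*np.cos(A)).astype(np.float32)[None],1)[0] for r in(.0165,.0175,.0185)],0)
    print(c,pr.astype(int).tolist())
    o=o.copy()
    for r in(14.2,20,26): cv2.circle(o,(130,130),int(r*k/1000),(0,0,255),1)
    ims.append(o)
cv2.imwrite('pics/orth2.png',cv2.resize(np.hstack(ims),(798,266)))
E
```

```text
rib 31685 [ 5.5 16.3] 71.4
rib 392 [  4.7 -15.4] -72.9
rib 570 [-13.2  -9. ] -145.9
(0.4364, -0.3063) [215, 212, 200, 171, 139, 120, 124, 143, 160, 172, 186, 199, 208, 210, 206, 200, 189, 176, 165, 153, 140, 127, 133, 160, 192, 204, 205, 204, 190, 156, 110, 73, 67, 86, 115, 142, 160, 166, 166, 154, 131, 115, 113, 122, 138, 162, 180, 188, 177, 148, 117, 106, 112, 124, 126, 128, 126, 129, 153, 193]
(0.4378, -0.1332) [154, 183, 202, 213, 208, 185, 145, 123, 128, 133, 131, 137, 139, 139, 140, 155, 184, 209, 213, 200, 176, 143, 123, 114, 109, 124, 161, 194, 210, 208, 205, 189, 162, 127, 111, 121, 139, 160, 182, 200, 205, 205, 191, 165, 141, 149, 174, 184, 180, 181, 195, 200, 204, 205, 197, 165, 123, 108, 118, 129]
(0.5249, 0.2104) [164, 181, 157, 111, 92, 86, 85, 84, 87, 103, 130, 154, 161, 140, 106, 89, 82, 83, 84, 84, 85, 88, 103, 139, 168, 150, 106, 86, 83, 84, 84, 74, 63, 65, 95, 153, 166, 122, 83, 72, 76, 80, 78, 76, 75, 81, 98, 135, 154, 129, 83, 58, 63, 73, 75, 74, 86, 112, 144, 163]
```

View pics/orth2.png

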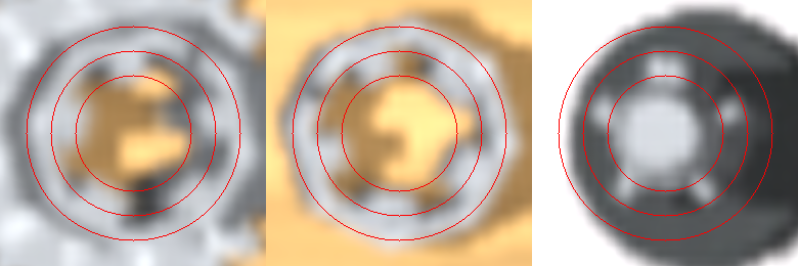

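```bash
python3 - <<'E'
from h import *
import pickle; P=pickle.load(open('s.pkl','rb'));S=P['top']
o=ortho(S,(.4364,-.3063),.034,.034,400)
g=cv2.createCLAHE(3,(4,4)).apply(np.clip(o.mean(2),0,255).astype(np.uint8)); g=cv2.cvtColor(g,8)
b=np.clip(o*1.2,0,255).astype(np.uint8)[:,:,::-1]
cv2.imwrite('pics/cog.png',np.hstack([b,g]))
# flange teeth circle centre at z=.008 and shoulder disc centre at .060
for c,z,r0,name in (((.4364,-.3063),.008,.048,'cog'),((.524,.208),.060,.031,'hub')):
    o=ortho(S,c,z,.06,480).astype(np.uint8); hsv=cv2.cvtColor(o,cv2.COLOR_RGB2HSV)
    m=((hsv[...,1]<60) if name=='cog' else (o.mean(2)<110)).astype(np.uint8)*255
    m=cv2.morphologyEx(m,cv2.MORPH_OPEN,np.ones((9,9)))
    L=max(cv2.findContours(m,0,1)[0],key=cv2.contourArea)
    (u,v),r=cv2.minEnclosingCircle(L); q=.12/479
    x0,y0,w,h=cv2.boundingRect(L)
    print(name,'circ',c[0]+(239.5-v)*q,c[1]+(239.5-u)*q,r*q,'bbox x',c[0]+(239.5-y0)*q,c[0]+(239.5-y0-h)*q,'y',c[1]+(239.5-x0)*q,c[1]+(239.5-x0-w)*q)
E
```

```text
cog circ 0.4348185727304606 -0.3083204178525411 0.046797224136384395 bbox x 0.4803665970772443 0.38892609603340295 y -0.2620828810020877 -0.3540244258872651
hub circ 0.5242579111246575 0.20684981860198656 0.03488719964077179 bbox x 0.5571941544885177 0.4913068893528184 y 0.2414446764091858 0.17230062630480167
```

View pics/cog.png

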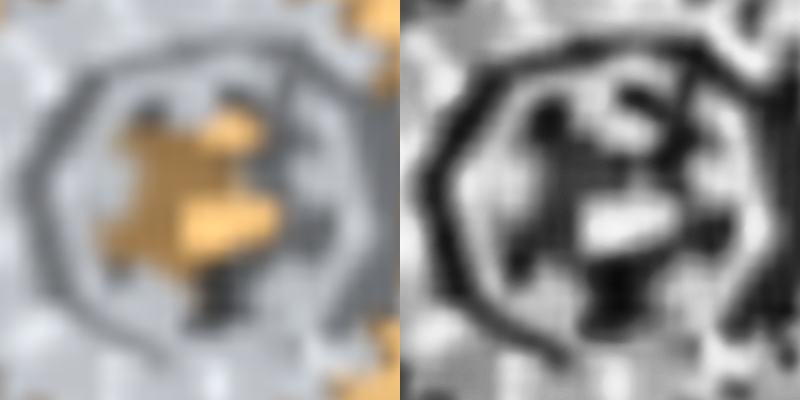

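The crop shows the cog's bore slots around the centre at about (212,208). A wide slot at the upper right (265,105) has a dark dot beyond it at (288,70), so the master is at about -31° yaw. I'll check that against the octagon direction.

```bash
python3 - <<'E'
from h import *
import pickle; S=pickle.load(open('s.pkl','rb'))['top']
for nm,c,z in(('cog',(.4347,-.3082),.034),('spacer',(.4378,-.1332),.024)):
    n=400;o=ortho(S,c,z,.034,n).astype(np.float32)
    g=cv2.GaussianBlur(o[...,2] if nm=='spacer' else o.mean(2),(0,0),4)
    gr=-cv2.Sobel(g,5,0,1); gl=-cv2.Sobel(g,5,1,0)   # +x,+y
    i,j=np.indices((n,n)); x=(199.5-i)*.17;y=(199.5-j)*.17; r=np.hypot(x,y)
    th=np.arctan2(gl,gr); mg=np.hypot(gr,gl)
    rad=np.abs(np.cos(th-np.arctan2(y,x)))>.85
    for a,b in((23,27),(24,28),(24,30)):
        m=(r>a)&(r<b)&rad; v=(mg[m]*np.exp(8j*th[m])).sum()
        print(nm,a,b,'flat mod45',round(np.degrees(np.angle(v))/8%45,1),'strength',round(abs(v)/mg[m].sum(),2))
    # dark dot: darkest smoothed spots between r 20.5 and 26 by angle
    A=np.arange(0,360,6);k=1/.17
    pr=[cv2.remap(o.mean(2),np.float32([[199.5-k*q*np.sin(np.radians(t)) for q in (21.5,23,24)]]),np.float32([[199.5-k*q*np.cos(np.radians(t)) for q in (21.5,23,24)]]),1).mean() for t in A]
    print(np.int32(pr).tolist())
E
```

```text
cog 23 27 flat mod45 13.8 strength 0.43
cog 24 28 flat mod45 14.3 strength 0.5
cog 24 30 flat mod45 14.0 strength 0.4
[156, 156, 155, 152, 146, 139, 140, 145, 148, 148, 150, 155, 162, 168, 164, 157, 152, 148, 145, 148, 151, 148, 151, 159, 157, 154, 153, 154, 144, 143, 143, 147, 153, 150, 147, 150, 159, 165, 159, 156, 150, 144, 140, 145, 151, 152, 155, 159, 159, 155, 145, 143, 142, 136, 111, 108, 133, 139, 144, 149]
spacer 23 27 flat mod45 17.3 strength 0.5
spacer 24 28 flat mod45 17.3 strength 0.57
spacer 24 30 flat mod45 17.3 strength 0.55
[154, 153, 155, 153, 154, 164, 171, 170, 161, 142, 114, 106, 140, 157, 162, 161, 160, 159, 156, 154, 157, 156, 157, 152, 151, 155, 160, 164, 164, 161, 163, 160, 147, 138, 140, 134, 130, 139, 155, 165, 169, 165, 159, 146, 140, 140, 145, 152, 148, 147, 158, 171, 166, 162, 167, 160, 152, 150, 147, 155]
```

```bash
cat >> h.py <<'E'
from scipy.spatial.transform import Rotation as Ro
def d(x,y,z,yaw):
    o=ctrl.get_obs(); R=Ro.from_euler('xyz',o['orientation'],degrees=True)
    print('shift',np.round(R.inv().apply(np.array([x,y,z])-o['tool_pos']),4),'rot',np.round((R.inv()*Ro.from_euler('xyz',[180,0,yaw],degrees=True)).as_rotvec(degrees=True),1),'at',o['tool_pos'].round(4),o['orientation'].round(1),'F',o['force'].round(1),'op',round(o['opening'],4),o['gripper_force'],round(o['clock'],2))
E
python3 -c "
from h import *
d(.4347,-.308,.06,-166);d(.4347,-.308,.012,-166)"
```

```text
shift [-0.2515  0.2053  0.1666] rot [-0.   0.  12.5] at [ 0.3014 -0.604   0.2266] [-180.     0.  -153.5] F [ 0.5  0.2 -0.1] op 0.0875 0.0 0.75
shift [-0.2515  0.2053  0.2146] rot [-0.   0.  12.5] at [ 0.3014 -0.604   0.2266] [-180.     0.  -153.5] F [ 0.5  0.2 -0.1] op 0.0875 0.0 0.75
```

Emit:
jog_arm(plan=[[[1,-0.042,0.034,0.028,0,0,2],[1,-0.084,0.068,0.056,0,0,4],[1,-0.126,0.103,0.083,0,0,6],[1,-0.168,0.137,0.111,0,0,8],[1,-0.21,0.171,0.139,0,0,10.5],[1,-0.2515,0.2053,0.16,0,0,12.5],[1,-0.2515,0.2053,0.16,0,0,12.5],[1,-0.2515,0.2053,0.16,0,0,12.5]]])

```text
clock: 1.75
tool_pos: [0.4352, -0.3079, 0.0668]
orientation: [-180.0, 0.0, -165.9]
force: [0.7, -0.4, 0.0]
opening: 0.0874
gripper_force: 0.0
```

```bash
python3 -c "
from h import *
a=snap('top');b=snap('side','s2.png')
i=lambda s,u,v,w:cv2.resize(s['image'][v-w:v+w,u-w:u+w,::-1],(390,390),interpolation=2)
cv2.imwrite('pics/g1.png',np.hstack([i(a,441,289,40),i(b,429,190,40)]))
d(.4347,-.308,.012,-166)"
```

```text
shift [-0.      0.0009  0.0551] rot [-0.  0. -0.] at [ 0.4349 -0.3088  0.0671] [-180.    0. -166.] F [ 0.7  0.9 -0.1] op 0.0877 0.0 1.85
```

View pics/g1.png

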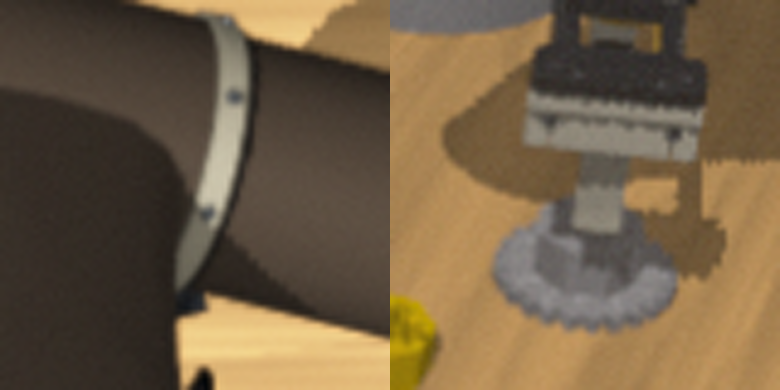

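The arm occludes the top view. In the side view the near finger (600,200) stands centred over the boss. I'll descend and grip.

Emit:
jog_arm(plan=[[[1,0,0,0.025,0,0,0],[1,0,0,0.045,0,0,0],[1,0,0,0.055,0,0,0],[1,0,0,0.055,0,0,0],[0.3,0,0,0.055,0,0,0],[0.3,0,0,0.055,0,0,0],[0.3,0,0,0.055,0,0,0],[0.3,0,0,0.055,0,0,0],[0.3,0,0,0.055,0,0,0],[0.3,0,0,0.055,0,0,0]]])

```text
clock: 3.1
tool_pos: [0.435, -0.308, 0.0118]
orientation: [-180.0, 0.0, -166.0]
force: [-0.4, 0.7, 4.3]
opening: 0.0517
gripper_force: 30.0
```

```bash
python3 -c "
from h import *
d(.5247,.2098,.17,-136)"
```

```text
shift [-0.2126  0.4806 -0.1582] rot [ -0.   0. -30.] at [ 0.435  -0.308   0.0118] [-180.    0. -166.] F [-0.4  0.7  4.3] op 0.0517 30.000478327274323 3.1
```

Emit:
jog_arm(plan=[[[0.3,0,0,-0.03,0,0,0],[0.3,0,0,-0.08,0,0,0],[0.3,-0.01,0.02,-0.13,0,0,0],[0.3,-0.03,0.07,-0.158,0,0,-4],[0.3,-0.053,0.12,-0.158,0,0,-8],[0.3,-0.075,0.17,-0.158,0,0,-12],[0.3,-0.1,0.22,-0.158,0,0,-16],[0.3,-0.12,0.27,-0.158,0,0,-20],[0.3,-0.14,0.32,-0.158,0,0,-24],[0.3,-0.165,0.37,-0.158,0,0,-28],[0.3,-0.188,0.425,-0.158,0,0,-30],[0.3,-0.205,0.46,-0.158,0,0,-30],[0.3,-0.2126,0.4806,-0.158,0,0,-30],[0.3,-0.2126,0.4806,-0.158,0,0,-30],[0.3,-0.2126,0.4806,-0.158,0,0,-30]]])

```text
clock: 4.97
tool_pos: [0.5239, 0.2088, 0.169]
orientation: [180.0, -0.1, -136.0]
force: [-0.7, -0.8, -4.3]
opening: 0.052
gripper_force: 30.0
```

```bash
python3 -c "
from h import *
b=snap('side')
u,v=proj(b,[.5247,.2098,.13])[0]; print(u,v)
u,v=int(u),int(v)
cv2.imwrite('pics/g2.png',cv2.resize(b['image'][v-80:v+60,u-80:u+80,::-1],(800,700),interpolation=2)[:600])
d(.5247,.2098,.17,-136)"
```

```text
301.9421431890935 291.66554298390287
shift [-0.0013  0.0004 -0.0008] rot [ 0.  -0.1 -0. ] at [0.5241 0.2087 0.1692] [ 1.80e+02 -1.00e-01 -1.36e+02] F [ 0.3  0.2 -4.4] op 0.0518 29.999143481254578 5.03
```

View pics/g2.png

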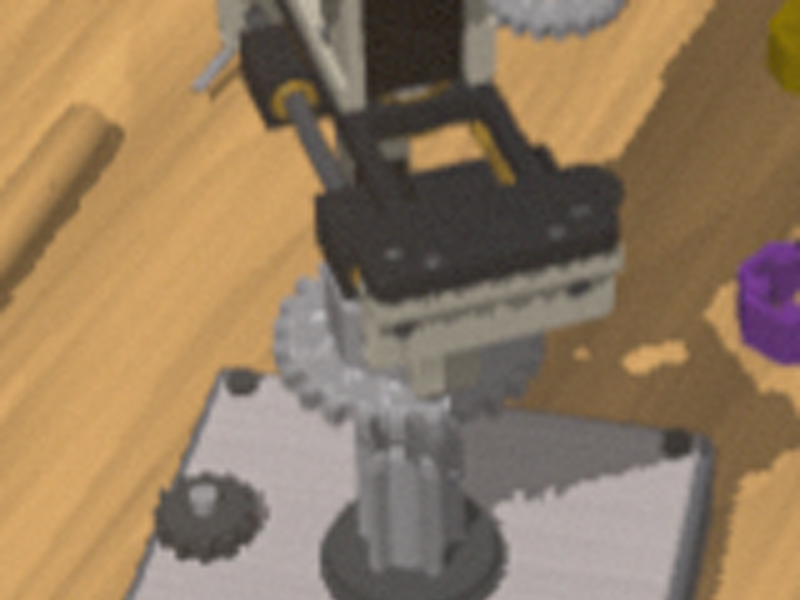

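The flange is centred near (410,340), right over the hub (410,480). I'll descend gently.

Emit:
jog_arm(plan=[[[0.3,-0.001,0.0003,0.02,0,0,0],[0.3,-0.001,0.0003,0.035,0,0,0],[0.3,-0.001,0.0003,0.04,0,0,0],[0.3,-0.001,0.0003,0.043,0,0,0],[0.3,-0.001,0.0003,0.045,0,0,0],[0.3,-0.001,0.0003,0.045,0,0,0]]])

```text
clock: 5.78
tool_pos: [0.5252, 0.2108, 0.1248]
orientation: [-180.0, 0.0, -136.0]
force: [-0.2, 0.5, -3.2]
opening: 0.0518
gripper_force: 30.0
```

Emit:
jog_arm(plan=[[[0.3,0,0,0.002,0,0,0],[0.3,0,0,0.004,0,0,0],[0.3,0,0,0.006,0,0,0],[0.3,0,0,0.006,0,0,0]]])

```text
clock: 6.28
tool_pos: [0.5249, 0.2106, 0.1183]
orientation: [180.0, -0.0, -136.0]
force: [0.3, 0.3, -4.3]
opening: 0.0521
gripper_force: 30.0
```

Emit:
jog_arm(plan=[[[0.3,0,0,0.008,0,0,0],[0.3,0,0,0.016,0,0,0],[0.3,0,0,0.024,0,0,0],[0.3,0,0,0.032,0,0,0],[0.3,0,0,0.038,0,0,0],[0.3,0,0,0.042,0,0,0],[0.3,0,0,0.042,0,0,0]]])

```text
clock: 7.15
tool_pos: [0.525, 0.2106, 0.0763]
orientation: [180.0, -0.0, -136.0]
force: [0.3, 0.7, -4.4]
opening: 0.0521
gripper_force: 30.0
```

Emit:
jog_arm(plan=[[[0.3,0,0,0.002,0,0,0],[0.3,0,0,0.0035,0,0,0],[0.3,0,0,0.005,0,0,0],[0.3,0,0,0.005,0,0,0]]])

```text
clock: 7.65
tool_pos: [0.5252, 0.2107, 0.0718]
orientation: [-180.0, 0.0, -136.0]
force: [-0.9, -0.9, -1.4]
opening: 0.052
gripper_force: 30.0
```

Emit:
jog_arm(plan=[[[0.3,0,0,0.0008,0,0,0],[0.75,0,0,0.0008,0,0,0],[0.75,0,0,0.0008,0,0,0],[0.75,0,0,0,0,0,0],[0.75,0,0,0,0,0,0],[0.75,0,0,-0.03,0,0,0],[0.75,0,0,-0.08,0,0,0],[0.75,0,0,-0.12,0,0,0],[0.75,0,0,-0.12,0,0,0]]])

```text
clock: 8.78
tool_pos: [0.5269, 0.2118, 0.1953]
orientation: [-179.9, 0.4, -136.0]
force: [-1.2, 0.2, -1.0]
opening: 0.0659
gripper_force: 0.0
```

```bash
python3 -c "
from h import *
d(.4378,-.133,.19,-73);d(.4378,-.133,.06,-73)"
```

```text
shift [ 0.3038 -0.186   0.0034] rot [ -0.3   0.3 -63. ] at [0.5269 0.2118 0.1953] [-179.9    0.4 -136. ] F [-1.2  0.2 -1. ] op 0.0659 0.0 8.78
shift [ 0.3046 -0.1858  0.1334] rot [ -0.3   0.3 -63. ] at [0.5269 0.2118 0.1953] [-179.9    0.4 -136. ] F [-1.2  0.2 -1. ] op 0.0659 0.0 8.78
```

Emit:
jog_arm(plan=[[[0.75,0.05,-0.031,0.0,0,0,-10],[0.75,0.1,-0.061,0.0,0,0,-20],[0.75,0.15,-0.092,0.0,0,0,-30],[0.75,0.2,-0.122,0.01,0,0,-40],[0.75,0.25,-0.153,0.045,0,0,-50],[0.75,0.29,-0.178,0.09,0,0,-60],[0.75,0.304,-0.186,0.133,0,0,-63],[0.75,0.304,-0.186,0.133,0,0,-63],[0.75,0.304,-0.186,0.133,0,0,-63],[0.75,0.304,-0.186,0.133,0,0,-63]]])

```text
clock: 10.02
tool_pos: [0.4372, -0.1336, 0.0598]
orientation: [-179.9, -0.0, -72.9]
force: [0.7, 0.5, 0.0]
opening: 0.0656
gripper_force: 0.0
```

```bash
python3 -c "
from h import *
b=snap('side')
i=lambda s,u,v,w:cv2.resize(s['image'][v-w:v+w,u-w:u+w,::-1],(390,390),interpolation=2)
cv2.imwrite('pics/g3.png',np.hstack([i(b,406,230,40),i(b,302,313,40)]))
d(.4378,-.133,.005,-73)"
```

```text
shift [-0.0004 -0.0007  0.0548] rot [-0.2 -0.   0.1] at [ 0.4371 -0.1336  0.0598] [-179.8   -0.   -72.9] F [-0.1 -0.2 -0.5] op 0.0659 0.0 10.07
```

View pics/g3.png

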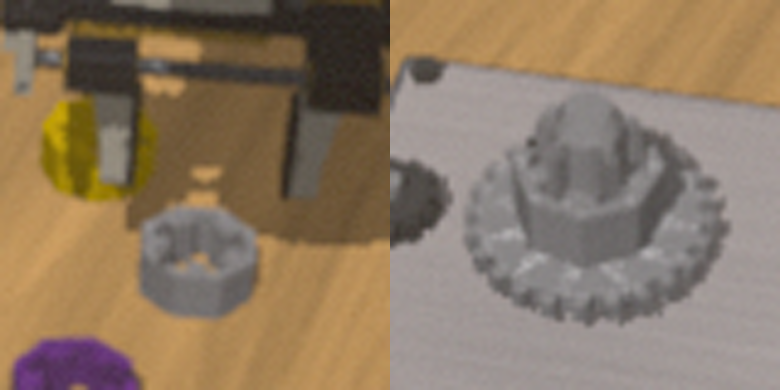

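The cog sits flat on the shoulder (595,240), with its dot to the +x side. The fingers straddle the spacer (198,260), clear of yellow and purple. I'll descend and grip.

Emit:
jog_arm(plan=[[[0.75,-0.0004,-0.0006,0.025,0,0,0],[0.75,-0.0004,-0.0006,0.045,0,0,0],[0.75,-0.0004,-0.0006,0.055,0,0,0],[0.75,-0.0004,-0.0006,0.055,0,0,0],[0.3,-0.0004,-0.0006,0.055,0,0,0],[0.3,-0.0004,-0.0006,0.055,0,0,0],[0.3,-0.0004,-0.0006,0.055,0,0,0],[0.3,-0.0004,-0.0006,0.055,0,0,0],[0.3,-0.0004,-0.0006,0.055,0,0,0]]])

```text
clock: 11.2
tool_pos: [0.437, -0.1336, 0.0043]
orientation: [-179.9, -0.0, -73.0]
force: [-1.6, 2.6, 7.3]
opening: 0.0522
gripper_force: 30.0
```

```bash
python3 -c "
from h import *
d(.525,.2106,.17,-136)"
```

```text
shift [-0.3033 -0.1853 -0.1655] rot [-0.1  0.  63. ] at [ 0.437  -0.1336  0.0043] [-179.9   -0.   -73. ] F [-1.6  2.6  7.3] op 0.0522 29.963023960590363 11.2
```

Emit:
jog_arm(plan=[[[0.3,0,0,-0.03,0,0,0],[0.3,0,0,-0.08,0,0,0],[0.3,-0.01,-0.006,-0.13,0,0,5],[0.3,-0.05,-0.03,-0.166,0,0,15],[0.3,-0.1,-0.061,-0.166,0,0,25],[0.3,-0.15,-0.092,-0.166,0,0,35],[0.3,-0.2,-0.122,-0.166,0,0,45],[0.3,-0.25,-0.153,-0.166,0,0,55],[0.3,-0.285,-0.174,-0.166,0,0,61],[0.3,-0.3033,-0.1853,-0.166,0,0,63],[0.3,-0.3033,-0.1853,-0.166,0,0,63],[0.3,-0.3033,-0.1853,-0.166,0,0,63],[0.3,-0.3033,-0.1853,-0.166,0,0,63]]])

```text
clock: 12.82
tool_pos: [0.5243, 0.2096, 0.1697]
orientation: [180.0, -0.0, -136.0]
force: [1.4, -0.6, -1.7]
opening: 0.0518
gripper_force: 30.0
```

```bash
python3 -c "
from h import *
d(.525,.2106,.17,-136)"
```

```text
shift [-0.0011  0.0003 -0.0003] rot [ 0. -0. -0.] at [0.5243 0.2096 0.1697] [ 180.   -0. -136.] F [ 1.4 -0.6 -1.7] op 0.0518 29.9628683924675 12.82
```

Emit:
jog_arm(plan=[[[0.3,-0.001,0.0003,0.025,0,0,0],[0.3,-0.001,0.0003,0.042,0,0,0],[0.3,-0.001,0.0003,0.048,0,0,0],[0.3,-0.001,0.0003,0.051,0,0,0],[0.3,-0.001,0.0003,0.054,0,0,0],[0.3,-0.001,0.0003,0.056,0,0,0],[0.3,-0.001,0.0003,0.056,0,0,0]]])

```text
clock: 13.7
tool_pos: [0.5251, 0.2115, 0.1137]
orientation: [180.0, 0.0, -136.0]
force: [0.3, 0.2, -1.0]
opening: 0.0518
gripper_force: 30.0
```

Engaged without force; on to the cog.

Emit:
jog_arm(plan=[[[0.3,0,0,0.005,0,0,0],[0.3,0,0,0.01,0,0,0],[0.3,0,0,0.013,0,0,0],[0.3,0,0,0.0145,0,0,0],[0.3,0,0,0.0158,0,0,0],[0.3,0,0,0.0158,0,0,0]]])

```text
clock: 14.45
tool_pos: [0.5251, 0.2114, 0.0983]
orientation: [-180.0, 0.0, -136.0]
force: [-3.9, -0.5, 4.5]
opening: 0.0517
gripper_force: 30.0
```

Contact at the home height (0.0983). I'll press lightly, release and withdraw clear.

Emit:
jog_arm(plan=[[[0.3,0,0,0.0005,0,0,0],[0.75,0,0,0.0005,0,0,0],[0.75,0,0,0.0005,0,0,0],[0.75,0,0,0,0,0,0],[0.75,0,0,0,0,0,0],[0.75,0,0,-0.03,0,0,0],[0.75,0,0,-0.08,0,0,0],[0.75,0,0,-0.13,0,0,0],[0.75,0.06,-0.03,-0.13,0,0,0],[0.75,0.12,-0.06,-0.13,0,0,0],[0.75,0.17,-0.09,-0.13,0,0,0],[0.75,0.22,-0.12,-0.13,0,0,0],[0.75,0.22,-0.12,-0.13,0,0,0],[0.75,0.22,-0.12,-0.13,0,0,0]]])

```text
clock: 16.2
tool_pos: [0.4505, -0.0279, 0.228]
orientation: [-180.0, 0.0, -136.1]
force: [0.1, 0.4, -0.3]
opening: 0.0657
gripper_force: 0.0
```

```bash
python3 -c "
from h import *
b=snap('side');a=snap('top')
i=lambda s,u,v,w:cv2.resize(s['image'][v-w:v+w,u-w:u+w,::-1],(390,390),interpolation=2)
cv2.imwrite('pics/g4.png',np.hstack([i(b,302,303,45),cv2.resize(a['image'][:,:,::-1],(400,300))[:300].copy() if 0 else i(a,300,250,130)]))
d(.525,.2106,.17,-136)"
```

```text
shift [-0.2186  0.1191  0.0578] rot [-0.   0.   0.1] at [ 0.4507 -0.027   0.2278] [-180.     0.  -135.9] F [ 0.2 -0.2 -0.2] op 0.0658 0.0 16.3
```

View pics/g4.png

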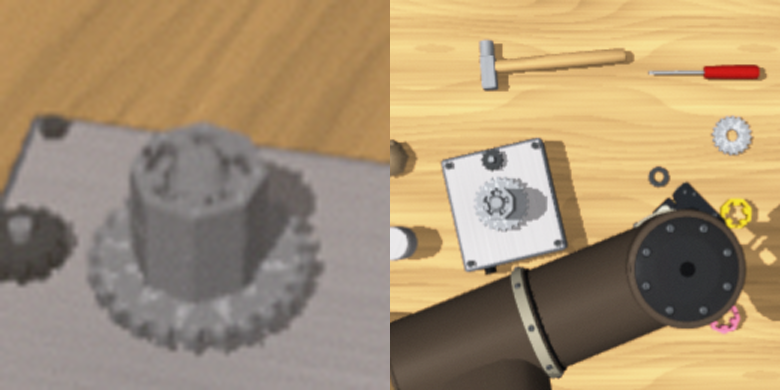

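The spacer sits flush on the cog's boss (200,220) with the nose just above it. The bystanders in view haven't moved and the arm is clear.

```bash
python3 -c "
from plant import ctrl
print(ctrl.close_job())"
```

```text
the job is handed in; nothing more can be done
None
```

The cog is fully down on the hub's shoulder and the spacer is fully down on the cog, both keyed to the master rib; the gripper has let go, the bystanders in view haven't moved, and the job was handed in at about 16 s.

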